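# Open the paddle-latched dry box and lay its lid back on the buffer

## Task

Open the small dry box: lift the paddle at the front of its lid until the hidden pawl lets go, swing the lid right up and over, and ease it back until it just rests against the rubber buffer behind it, wherever that has been set. Do not wrench the latch while it still holds, do not slam or lean the lid hard on the buffer, and leave the things standing beside the box alone.

Things in the scene. Friction and masses are not known exactly. Their poses are not given: they have to be found in the camera images.
- dry_box: White sheet-metal box, 160 mm deep, 200 wide, 85 high, screwed down: it cannot move. Origin: centre of its underside, on the worktop. x points from its front (the latch side) to its back, y along the hinge line, z up. On its back a steel bracket, 60 mm deep, carries a rubber buffer with a 16 mm round head, 60 mm above the hinge line, on which the lid comes to rest when laid back.
- lid_hinge (a point): Middle of the hinge line, 80 mm behind the box's origin, 88 mm above the worktop. The frame turns with the lid about y, front edge up: at lid angle 0 its axes are the box's. The grey sheet-metal lid lies on its -x side (front edge at x = -163 mm, 204 mm wide), inner face at z = 0, outer face at z = +6 mm.
- lid (a joint): Opening angle of the lid (rad): 0 shut, 1.57 upright, more when leaning back. The stiff hinge (0.4 N m friction) holds the 0.3 kg lid where it is let go; 2 to 4 N at its front edge move it. When the pawl lets go, a squeezed foam gasket pops the lid's front up about 3 mm; the pawl is clear of the keeper once the front is up 12 mm.
- bracket_top (a point): Middle of the upper edge of the buffer's bracket, behind the lid (fixed to the box). The buffer's screw is set differently each time and is not reported: the lid meets it between 1.65 and 2.05 rad. The rubber yields 1 mm for 4 N and is to carry no more than 15 N; a push at the lid's front edge reaches it multiplied by about 3, less what the hinge friction takes.
- paddle (a joint): Angle of the latch paddle to the lid (rad): 0 down, 0.32 lifted to its stop. A spring returns it (1.8 N at the grip point when down, 3 N at the stop). It draws a hidden pawl back, 32 mm per rad; the pawl lets go between 0.1 and 0.25 rad, different each time. Until then the lid is locked and pulling it up loads the pawl (35 N at most). The paddle may stay held while the lid swings.
- paddle_grip (a point): Grip point in the middle of the paddle, a bare steel channel 40 mm wide (along y, parallel to the hinge line), 12.5 high, 68 long. 17 mm in front of the lid's edge with free air below, 19 mm behind the paddle's front end, 45 mm in front of its pivot pin; paddle down: 180 mm in front of and 22 mm above the hinge line. x points to the pin, z out of its top. Free on both sides.
- paddle_pin (a point): Middle of the paddle's pivot pin (along y), fixed to the lid at x = -135 mm, z = +22 mm in the frame of lid_hinge. The paddle's front end rises as it turns about the pin. The latch's two cheeks beside the pin stand 16 mm over the lid's outer face and end 10 mm in front of the pin, 25 mm out to each side.
- jar_mid (a point): Centre of a bystander standing to the right of the box: a white jar with a screw cap, 61 mm across, 48 mm high, centre 24 mm above the worktop
- white_vial_mid (a point): Centre of a bystander standing to the left of the box: a small white vial with a ribbed cap, 22 mm across, 52 mm high, centre 26 mm above the worktop
- weight_mid (a point): Centre of a bystander standing to the right of the box's front corner: a steel knob-topped balance weight, 30 mm across, 45 mm high, centre 22 mm above the worktop

How it is judged:
By the outcome, as a careful person would: the job done as asked, in the order asked, and still so for the second after the job is handed in, with the robot touching nothing.
It also fails if it takes over 61 s, if anything falls off the work surface, if the arm or the gripper's body presses on something with over 40 N, if the wrist force passes 120 N, or if a joint passes its speed limit or range.

## Robot

A 7-joint arm with a two-finger parallel gripper is mounted at the origin on a cart in front of the work surface, level with it; the furniture and walls round the work are solid. World frame = base frame: x ahead of the robot, y to its left, z up, the work surface at z = 0. Lengths are in m, angles in rad, forces in N, time in s.
With the tool pointing down it reaches from about 0.4 to 0.85 m from the base axis. Payload 4.5 kg.
Tool frame: the origin (TCP) lies on the centre line of the jaws, within the pads' length; the fingertips stand 17 mm ahead of it and the grasp point (between the pads) lies 2 mm behind it (r.tip_reach is the distance from the TCP to the fingertips, in m); z points along the fingers, y is the line along which they close (so a half turn about z gives the same grasp; the last joint's range is limited). The gripper opens to 88 mm and grips with 3 to 60 N. Pads are 18 mm wide; open, the fingers measure 123 mm over their backs; the gripper's body (75 mm by 187 mm) begins 45 mm behind the grasp point.
Start: joints at [1.283, 0.689, -0.195, 1.565, 0.157, 0.902, -0.215], TCP at [0.198, -0.593, 0.256] pointing down, gripper open.
Joint ranges: [-3.01, 3.01], [-0.46, 2.08], [-1.47, 1.51], [0.13, 2.56], [-1, 4.14], [0.04, 2.09], [-2.66, 2.66]. Speed limits (rad/s): [2.57, 2.57, 3.14, 3.14, 3.14, 3.14, 3.14].

## Interface

Orientations are given as a unit quaternion [x, y, z, w].
In Python, from plant import r gives the robot as it stands.
- The arm moves only by the tool step_arm, never from a script. Its argument "steps" is a list of rows, each a list of 7 numbers: the shift along the tool's x, y, z in cm, then the turn, a rotation vector about the tool's x, y, z in degrees, then the gripper's target within -1 to 1 (shut at 1, half-way at 0, fully open at -1). A call has 1 to 8 rows; each row shifts and turns the commanded pose from where the row before left it, along the tool's axes as they then stand; what a row does not reach is not made up. A row lasts 1/8 s, in which the tool goes at most 62.5 mm and 10.7 degrees, less where a joint would pass 70% of its speed; a pose out of reach is approached as far as the arm can. A call with a gripper value outside its range is refused whole. The fingers move at their own pace and stop on an object; "force" is the grip in N (left out, the last holds). Time passes only in rows, so rows that do not move let the fingers close. It gives the time, the measured TCP pose, the force, the opening and the grip force at its end, in the units of the state.
- r.get_state(): the state, without advancing time (a new reading comes with each control period).
- r.snapshot(name): name is "scene" or "top" or "wrist"; returns a dict with "pixels" (400x640x3 uint8, red, green, blue), "fx", "fy", "cx", "cy" (pixels), "dist_coeffs" ([k1, k2, p1, p2, k3] as OpenCV has them; the pictures are not rectified), "cam_to_world" (4x4, takes a point from camera to world coordinates). Camera axes: x right, y down, z forward; pixel columns grow to the right and rows downward; lengths in m; the calibration is good to about 2 mm. A picture is of the moment at which its call begins. There is no depth.
- r.finish_job(): hands the job in; it is judged then, once.
The state is a dict: "clock": time; "q": joint angles; "qd": joint speeds; "joint_torque": joint torques, N m; "tool_pos": TCP position; "eef_rot": TCP orientation; "contact_force": force on the tool from outside, world axes, zero at the start; "moment": the same for the moment, N m; "opening": opening from 0.0 (shut) to 1.0 (fully open); "finger_force": force on a finger pad.
Only numpy, scipy, OpenCV 4.12 (cv2) and the standard library are available. Lean on these libraries where they do the work, as an engineer would, in place of code of your own. Each camera call takes 0.05 s, during which the arm holds its last target. There are 200 camera calls.

## Working session

There is one attempt and no reset: what is moved stays moved. The work goes in short steps, Python scripts to look and compute and a tool call to move; the robot and the scene stay as the last step left them, time stands still between calls to the robot, and variables do not carry over. Pictures are saved under pics/ and viewed, at most 10 in all, crops included, and the job is handed in when it is done.

Besides the shell and the picture viewer there is one more tool, called after "Request:" as name([rows], argument=value, ...), one row to a line, values as JSON. step_arm: Moves the arm, as the interface text tells. Its arguments: {"type":"object","properties":{"steps":{"type":"array","items":{"type":"array","items":{"type":"number"}}},"force":{"type":"number"}},"required":["steps"]}

```bash
mkdir -p pics && cat > h.py <<'E'
import numpy as np, cv2
from plant import r
from scipy.spatial.transform import Rotation as R
def snap(n,f):
    s=r.snapshot(n); cv2.imwrite('pics/'+f,s['pixels'][...,::-1]); np.savez('pics/'+f+'.npz',**s); return s
def ray(s,u,v):
    K=np.array([[s['fx'],0,s['cx']],[0,s['fy'],s['cy']],[0,0,1.]])
    p=cv2.undistortPoints(np.array([[[u,v]]],float),K,np.array(s['dist_coeffs'],float))[0,0]
    T=np.array(s['cam_to_world']); d=T[:3,:3]@[p[0],p[1],1]; return T[:3,3],d/np.linalg.norm(d)
def onz(s,u,v,z):
    o,d=ray(s,u,v); return o+d*(z-o[2])/d[2]
def proj(s,P):
    T=np.linalg.inv(np.array(s['cam_to_world'])); K=np.array([[s['fx'],0,s['cx']],[0,s['fy'],s['cy']],[0,0,1.]])
    return cv2.projectPoints(np.array(P,float).reshape(-1,3),cv2.Rodrigues(T[:3,:3])[0],T[:3,3],K,np.array(s['dist_coeffs'],float))[0][:,0]
def load(f): return dict(np.load('pics/'+f+'.npz'))
E
python3 - <<'E'
from h import *
print(r.get_state())
a=snap('scene','s1.png');b=snap('top','t1.png')
for s in(a,b): print(np.round(s['cam_to_world'],3),s['fx'],s['dist_coeffs'])
E
```

```text
{'clock': 0.0, 'q': array([ 1.28279891,  0.68998714, -0.19449105,  1.56636356,  0.15733279,
        0.90250069, -0.21512113]), 'qd': array([-0.00030888, -0.00126984,  0.00144939, -0.00011509, -0.00042047,
       -0.0006784 , -0.00075768]), 'joint_torque': array([ 4.13366270e-04, -5.27563512e+01, -1.26718361e+00, -1.53431332e+01,
       -5.27031580e-02,  6.52955277e-03,  1.64067160e-04]), 'tool_pos': array([ 0.19741136, -0.59235839,  0.25490226]), 'eef_rot': array([ 9.87077801e-01,  1.60239026e-01, -2.35717799e-04, -9.02276915e-04]), 'contact_force': array([-0.5694328 ,  0.08108708,  0.74066549]), 'moment': array([ 0.04864418,  0.01025288, -0.02504257]), 'finger_force': 0.0, 'opening': 0.9995869577867221}
[[-0.557 -0.422  0.715 -0.246]
 [-0.83   0.276 -0.484  0.656]
 [ 0.007 -0.863 -0.505  0.71 ]
 [ 0.     0.     0.     1.   ]] 519.1472579476962 [0.04005263 0.         0.         0.         0.        ]
[[ 0.013 -0.988  0.155  0.458]
 [-1.    -0.015 -0.008  0.107]
 [ 0.011 -0.155 -0.988  0.948]
 [ 0.     0.     0.     1.   ]] 374.5894349869943 [-0.00645782  0.          0.          0.          0.        ]
```

View pics/t1.png

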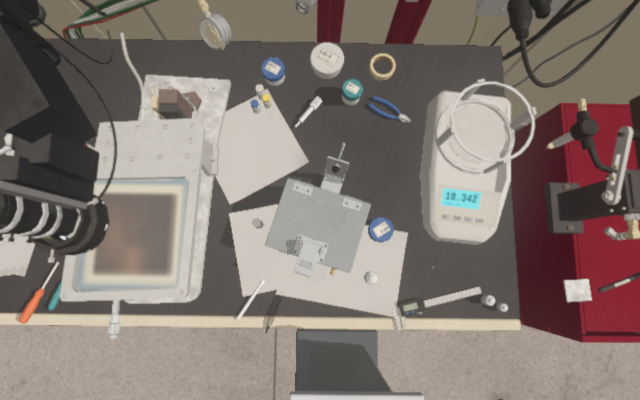

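View pics/s1.png

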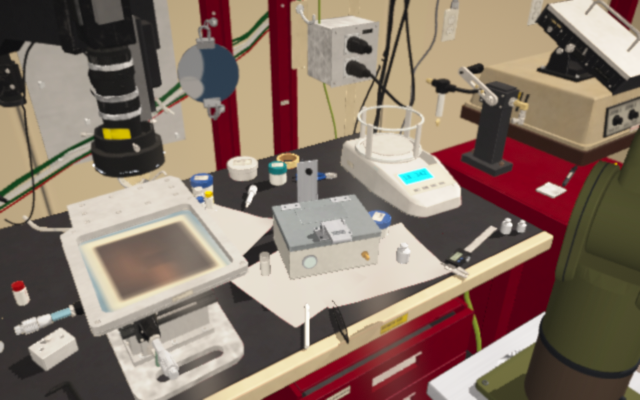

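The top view shows the lid at about (318,225), the latch at (310,250), the bracket at (335,170), the jar at (381,230), the weight at (372,278) and the vial at (257,223). I'll take a closer crop.

```bash
python3 - <<'E'
from h import *
im=cv2.imread('pics/t1.png')[135:295,230:420]
cv2.imwrite('pics/t1c.png',cv2.resize(im,None,fx=4,fy=3.75 if 0 else 3.7,interpolation=cv2.INTER_CUBIC))
E
```

```text
(no output)
```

View pics/t1c.png

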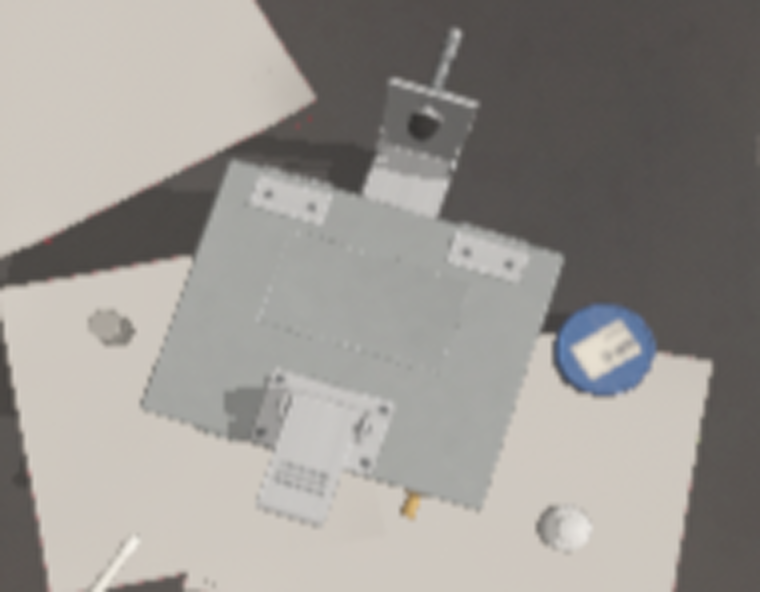

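The crop gives the lid corners at (232,160), (562,256), (483,509) and (142,408), and the paddle's front end from (258,507) to (323,525).

```bash
python3 - <<'E'
from h import *
s=load('t1.png')
f=lambda u,v,z: onz(s,u/4+230-.375,v/3.7+135-.365,z)
C=np.array([f(232,160,.094),f(562,256,.094),f(483,509,.094),f(142,408,.094)])
M=np.array([[0,.102],[0,-.102],[-.163,-.102],[-.163,.102]])
A,B=M-M.mean(0),C[:,:2]-C[:,:2].mean(0)
th=np.arctan2((A[:,0]*B[:,1]-A[:,1]*B[:,0]).sum(),(A*B).sum())
Rm=np.array([[np.cos(th),-np.sin(th)],[np.sin(th),np.cos(th)]])
t=C[:,:2].mean(0)-Rm@M.mean(0)
print('yaw',th,np.degrees(th),'hinge',t, 'resid mm',((M@Rm.T+t)-C[:,:2])*1e3)
g=t+Rm@[-.18,0]; print('grip pred',g,'z',.11)
e=(f(258,507,.114)+f(323,525,.114))/2; print('paddle end',e, 'in lid frame',Rm.T@(e[:2]-t))
for n,u,v,z in(('jar',605,350,.048),('vial',112,328,.052),('weight',565,528,.045)): 
  p=f(u,v,z);print(n,p,Rm.T@(p[:2]-t))
E
```

```text
yaw -0.2919379929670934 -16.72681487653436 hinge [0.62383228 0.07371911] resid mm [[ 0.11231887  1.34940698]
 [-0.21708578 -1.89668722]
 [-0.11201477 -0.73719169]
 [ 0.21678168  1.28447193]]
grip pred [0.45144846 0.12552468] z 0.11
paddle end [0.43350768 0.13110486 0.114     ] in lid frame [-1.98787691e-01  1.80549523e-04]
jar [ 0.54039138 -0.05446481  0.048     ] [-0.04301789 -0.14677521]
vial [0.55011549 0.24219765 0.052     ] [-0.11908728  0.14013352]
weight [ 0.42597849 -0.02977311  0.045     ] [-0.15969621 -0.1560573 ]
```

```bash
cat >> h.py <<'E'
H=np.array([.6238,.0737,.088]); YAW=-16.7
B=R.from_euler('z',YAW,degrees=True)
def Rt(tilt): # tool down, tool x = -box x; tilt>0 tips fingers forward (+box x), body back to robot
    return B*R.from_euler('y',-tilt,degrees=True)*R.from_euler('z',180,degrees=True)*R.from_euler('x',180,degrees=True)
def bx(x,y,z): return H+B.apply([x,y,z])  # in shut lid_hinge frame
def plan(p0,q0,wps,g,mm=50,deg=10):
    """wps: (pos, Rotation); prints rows of 7"""
    out=[];p,q=np.array(p0,float),q0
    for P,Q in wps:
        dr=(q.inv()*Q).as_rotvec(); n=int(max(np.ceil(np.linalg.norm(P-p)*1e3/mm),np.ceil(np.degrees(np.linalg.norm(dr))/deg),1))
        P0=p.copy();q00=q
        for k in range(1,n+1):
            t=P0+(P-P0)*k/n; tr=q00*R.from_rotvec(dr*k/n)
            row=np.r_[np.round(q.inv().apply(t-p)*100,2),np.round(np.degrees((q.inv()*tr).as_rotvec()),1)]
            out.append([float(v)+0. for v in row]+[g]); p=p+q.apply(row[:3]/100); q=q*R.from_rotvec(np.radians(row[3:]))
    for i in range(0,len(out),8): print(str(out[i:i+8]).replace(' ','').replace('.0,',','))
    return p,q
def now():
    s=r.get_state(); return s['tool_pos'],R.from_quat(s['eef_rot'])
def rel(): # pose in box hinge frame + tilt + tool-frame error
    s=r.get_state(); p,q=s['tool_pos'],R.from_quat(s['eef_rot'])
    z=B.inv().apply(q.apply([0,0,1])); print('t',round(s['clock'],2),'box-hinge mm',np.round(B.inv().apply(p-H)*1e3,1),'tilt',np.round(np.degrees(np.arctan2(z[0],-z[2])),1),'zy',z[1].round(3),'q',np.round(s['q'],2),'F box',np.round(B.inv().apply(s['contact_force']),1),'op',round(s['opening'],3),'ff',round(s['finger_force'],1))
E
python3 - <<'E'
from h import *
p,q=now(); 
plan(p,q,[(np.array([.40,-.3,.30]),q),(bx(-.18,0,.13),Rt(0))],-1)
E
```

```text
[[3.56,-2.67,-0.56,0,0,0,-1],[3.56,-2.67,-0.56,0,0,0,-1],[3.55,-2.66,-0.56,0,0,0,-1],[3.56,-2.67,-0.55,0,0,0,-1],[3.56,-2.67,-0.56,0,0,0,-1],[3.56,-2.67,-0.56,0,0,0,-1],[3.56,-2.66,-0.56,0,0,0,-1],[3.55,-2.67,-0.56,0,0,0,-1]]
[[1.22,-2.58,0.55,0,0,-9.7,-1],[1.64,-2.34,0.55,0,0,-9.6,-1],[2.01,-2.03,0.55,0,0,-9.7,-1],[2.32,-1.67,0.55,0,0,-9.6,-1],[2.57,-1.25,0.55,0,0,-9.7,-1],[2.74,-0.81,0.56,0,0,-9.6,-1],[2.83,-0.33,0.55,0,-0.1,-9.7,-1],[2.86,0.14,0.54,0,0,-9.7,-1]]
[[2.78,0.63,0.55,0,0,-9.6,-1],[2.65,1.08,0.54,0,0,-9.7,-1],[2.42,1.51,0.55,0,0,-9.6,-1],[2.14,1.9,0.55,0,0,-9.7,-1],[1.79,2.22,0.54,0,0,-9.6,-1],[1.39,2.5,0.55,0,0,-9.7,-1],[0.95,2.69,0.54,0,0,-9.7,-1]]
```

Request:
step_arm([
  [3.56, -2.67, -0.56, 0, 0, 0, -1],
  [3.56, -2.67, -0.56, 0, 0, 0, -1],
  [3.55, -2.66, -0.56, 0, 0, 0, -1],
  [3.56, -2.67, -0.55, 0, 0, 0, -1],
  [3.56, -2.67, -0.56, 0, 0, 0, -1],
  [3.56, -2.67, -0.56, 0, 0, 0, -1],
  [3.56, -2.66, -0.56, 0, 0, 0, -1],
  [3.55, -2.67, -0.56, 0, 0, 0, -1],
], force=20)

```text
clock: 1.1
tool_pos: [0.4007, -0.2991, 0.3004]
eef_rot: [0.987, 0.16, -0.0, -0.0]
contact_force: [0.6, 1.3, -0.1]
opening: 1.002
finger_force: 0.0
```

Request:
step_arm([
  [1.22, -2.58, 0.55, 0, 0, -9.7, -1],
  [1.64, -2.34, 0.55, 0, 0, -9.6, -1],
  [2.01, -2.03, 0.55, 0, 0, -9.7, -1],
  [2.32, -1.67, 0.55, 0, 0, -9.6, -1],
  [2.57, -1.25, 0.55, 0, 0, -9.7, -1],
  [2.74, -0.81, 0.56, 0, 0, -9.6, -1],
  [2.83, -0.33, 0.55, 0, -0.1, -9.7, -1],
  [2.86, 0.14, 0.54, 0, 0, -9.7, -1],
])

```text
clock: 2.1
tool_pos: [0.4275, -0.0728, 0.2561]
eef_rot: [0.669, 0.743, -0.001, 0.0]
contact_force: [0.4, -0.2, -0.4]
opening: 0.999
finger_force: 0.0
```

Request:
step_arm([
  [2.78, 0.63, 0.55, 0, 0, -9.6, -1],
  [2.65, 1.08, 0.54, 0, 0, -9.7, -1],
  [2.42, 1.51, 0.55, 0, 0, -9.6, -1],
  [2.14, 1.9, 0.55, 0, 0, -9.7, -1],
  [1.79, 2.22, 0.54, 0, 0, -9.6, -1],
  [1.39, 2.5, 0.55, 0, 0, -9.7, -1],
  [0.95, 2.69, 0.54, 0, 0, -9.7, -1],
])

```text
clock: 2.98
tool_pos: [0.4516, 0.1254, 0.2174]
eef_rot: [0.142, 0.99, -0.001, -0.0]
contact_force: [1.0, -0.7, -0.3]
opening: 1.001
finger_force: 0.0
```

```bash
python3 - <<'E'
from h import *
rel(); p,q=now(); plan(p,q,[(bx(-.18,0,.12),Rt(30))],-1)
E
```

```text
t 2.98 box-hinge mm [-1.798e+02  1.000e-01  1.294e+02] tilt -0.0 zy -0.002 q [ 0.13  0.66 -0.81  2.05  0.72  0.74  0.15] F box [ 1.2 -0.4 -0.3] op 1.001 ff 0.0
[[0.01,0,0.24,0,-7.5,0.1,-1],[0.03,0,0.23,0,-7.5,0.1,-1],[0.07,0,0.22,0,-7.5,0.1,-1],[0.09,-0.01,0.22,0,-7.5,0.1,-1]]
```

Request:
step_arm([
  [0.01, 0, 0.24, 0, -7.5, 0, -1],
  [0.03, 0, 0.23, 0, -7.5, 0, -1],
  [0.07, 0, 0.22, 0, -7.5, 0, -1],
  [0.09, 0, 0.22, 0, -7.5, 0, -1],
  [0, 0, 0, 0, 0, 0, -1],
])

```text
clock: 3.6
tool_pos: [0.4513, 0.1196, 0.2075]
eef_rot: [0.141, 0.968, -0.043, 0.205]
contact_force: [-0.0, 0.1, -0.1]
opening: 0.999
finger_force: 0.0
```

```bash
python3 - <<'E'
from h import *
rel(); s=snap('wrist','w1.png')
print(proj(s,[bx(-.18,0,.022),bx(-.18,.02,.028),bx(-.18,-.02,.028),bx(-.199,0,.028)]))
p,q=now(); plan(p,q,[(bx(-.18,0,.022),Rt(30))],-1,mm=30)
E
```

```text
t 3.6 box-hinge mm [-178.4   -5.6  119.5] tilt 24.2 zy -0.025 q [-0.31  0.57 -0.41  2.37  1.59  0.57 -0.88] F box [-0.   0.1 -0.1] op 0.999 ff 0.0
[[333.07819561 161.40846437]
 [359.36865269 166.26761274]
 [306.94381998 165.5866165 ]
 [333.75157009 144.2730118 ]]
[[1.06,0.2,2.2,-0.4,-1.5,0.1,-1],[1.11,0.19,2.17,-0.3,-1.4,0.1,-1],[1.17,0.17,2.15,-0.4,-1.5,0.1,-1],[1.22,0.16,2.11,-0.3,-1.4,0,-1]]
```

View pics/w1.png

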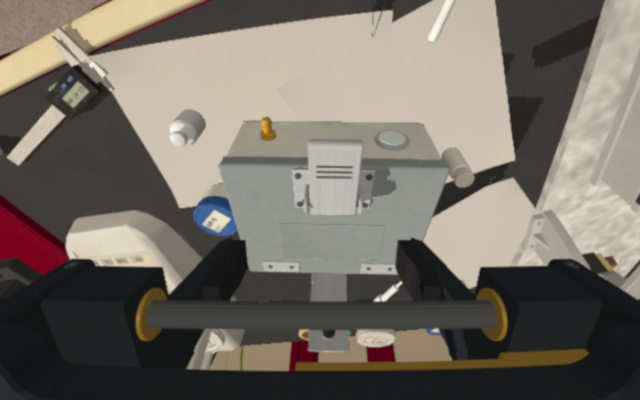

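The wrist view has the paddle at columns 308–361 with its front at row 140, which matches the prediction to about 1 mm. The arm struggles with a 30° tilt here, so I'll use 15°.

```bash
python3 - <<'E'
from h import *
p,q=now(); p,q=plan(p,q,[(bx(-.18,0,.09),Rt(15)),(bx(-.181,0,.022),Rt(15))],-1,mm=20)
E
```

```text
[[0.72,0.32,1.3,-0.7,4.6,0.1,-1],[0.62,0.3,1.35,-0.8,4.6,0,-1],[0.46,0,1.64,0,0,0,-1],[0.47,0,1.63,0,0,0,-1],[0.46,0,1.64,0,0,0,-1],[0.46,0,1.64,0,0,0,-1]]
```

Request:
step_arm([
  [0.72, 0.32, 1.3, -0.7, 4.6, 0.1, -1],
  [0.62, 0.3, 1.35, -0.8, 4.6, 0, -1],
  [0.46, 0, 1.64, 0, 0, 0, -1],
  [0.47, 0, 1.63, 0, 0, 0, -1],
  [0, 0, 0, 0, 0, 0, -1],
])

```text
clock: 4.28
tool_pos: [0.452, 0.1246, 0.1437]
eef_rot: [0.146, 0.981, -0.018, 0.129]
contact_force: [0.1, -0.2, 0.0]
opening: 1.0
finger_force: 0.0
```

```bash
python3 - <<'E'
from h import *
rel()
p,q=now(); p,q=plan(p,q,[(bx(-.181,0,.022),Rt(15))],-1,mm=20)
E
```

```text
t 4.28 box-hinge mm [-179.2   -0.6   55.7] tilt 15.0 zy 0.001 q [-0.25  0.7  -0.38  2.32  1.63  0.43 -0.84] F box [ 0.1 -0.2  0. ] op 1.0 ff 0.0
[[0.52,0.03,1.6,0,0,-0.1,-1],[0.53,0.02,1.61,0,0,-0.1,-1]]
```

Request:
step_arm([
  [0.52, 0.03, 1.6, 0, 0, 0, -1],
  [0.53, 0.02, 1.6, 0, 0, 0, -1],
  [0, 0, 0, 0, 0, 0, 0],
  [0, 0, 0, 0, 0, 0, 0.2],
  [0, 0, 0, 0, 0, 0, 0.4],
  [0, 0, 0, 0, 0, 0, 1],
  [0, 0, 0, 0, 0, 0, 1],
  [0, 0, 0, 0, 0, 0, 1],
], force=15)

```text
clock: 5.28
tool_pos: [0.4505, 0.1277, 0.111]
eef_rot: [0.144, 0.981, -0.017, 0.13]
contact_force: [1.2, 2.5, 0.9]
opening: 0.453
finger_force: 15.0
```

```bash
python3 - <<'E'
from h import *
rel()
E
```

```text
t 5.28 box-hinge mm [-181.5    1.9   23. ] tilt 15.1 zy 0.004 q [-0.23  0.78 -0.44  2.34  1.81  0.51 -1.03] F box [0.4 2.7 0.9] op 0.453 ff 15.0
```

```bash
cat >> h.py <<'E'
def arc(phis,lids,r0=(-.0465,0.0,.001),t0=15.,g=1,p0=None,q0=None,tf=None,mm=50):
    """waypoints for held paddle at paddle angle phi, lid angle a; tool turns by tf(angle)"""
    w=[]
    for f,a in zip(phis,lids):
        ry=lambda t: R.from_euler('y',t)
        P=ry(a).apply(np.array([-.135,0,.022])+ry(f).apply(r0))
        w.append((bx(*P),Rt(tf(f,a) if tf else t0-np.degrees(f+a))))
    return w
E
python3 - <<'E'
from h import *
f=np.arange(0,9)*.0325
w=arc(f,f*0); plan(*w[0],w[1:],1)
f2=.26+np.arange(0,3)*.02
w=arc(np.r_[f2,[.3]*6],np.r_[0,0,0,np.arange(1,7)*.02]); plan(*w[0],w[1:],1)
E
```

```text
[[-0.04,0,-0.14,0,1.9,0,1],[-0.05,0,-0.15,0,1.8,0,1],[-0.04,0,-0.14,0,1.9,0,1],[-0.05,0,-0.15,0,1.8,0,1],[-0.04,0,-0.14,0,1.9,0,1],[-0.05,0,-0.15,0,1.9,0,1],[-0.04,0,-0.14,0,1.8,0,1],[-0.05,0,-0.15,0,1.9,0,1]]
[[-0.03,0,-0.09,0,1.1,0,1],[-0.02,0,-0.09,0,1.2,0,1],[-0.07,0,-0.36,0,1.1,0,1],[-0.06,0,-0.36,0,1.2,0,1],[-0.06,0,-0.36,0,1.1,0,1],[-0.07,0,-0.36,0,1.2,0,1],[-0.06,0,-0.36,0,1.1,0,1],[-0.06,0,-0.36,0,1.2,0,1]]
```

Request:
step_arm([
  [-0.04, 0.15, -0.14, 0, 1.9, 0, 1],
  [-0.05, 0, -0.15, 0, 1.8, 0, 1],
  [-0.04, 0, -0.14, 0, 1.9, 0, 1],
  [-0.05, 0, -0.15, 0, 1.8, 0, 1],
])

```text
clock: 5.78
tool_pos: [0.4509, 0.1277, 0.1164]
eef_rot: [0.146, 0.987, -0.009, 0.066]
contact_force: [1.0, -0.6, -7.1]
opening: 0.448
finger_force: 15.0
```

Request:
step_arm([
  [-0.04, 0, -0.14, 0, 1.9, 0, 1],
  [-0.05, 0, -0.15, 0, 1.9, 0, 1],
  [-0.04, 0, -0.14, 0, 1.8, 0, 1],
  [-0.05, 0, -0.15, 0, 1.9, 0, 1],
])

```text
clock: 6.28
tool_pos: [0.4521, 0.1273, 0.1228]
eef_rot: [0.146, 0.989, 0.001, 0.001]
contact_force: [1.8, 0.5, 0.4]
opening: 0.452
finger_force: 15.0
```

```bash
python3 - <<'E'
from h import *
rel()
E
```

```text
t 6.28 box-hinge mm [-179.8    2.    34.8] tilt 0.1 zy 0.002 q [-0.04  0.78 -0.54  2.13  0.91  0.48 -0.02] F box [1.6 1.  0.4] op 0.452 ff 15.0
```

Request:
step_arm([
  [-0.03, 0, -0.09, 0, 1.1, 0, 1],
  [-0.02, 0, -0.09, 0, 1.2, 0, 1],
  [-0.07, 0, -0.36, 0, 1.1, 0, 1],
  [-0.06, 0, -0.36, 0, 1.2, 0, 1],
])

```text
clock: 6.78
tool_pos: [0.454, 0.1267, 0.1312]
eef_rot: [0.146, 0.989, 0.007, -0.039]
contact_force: [2.1, 1.6, -4.9]
opening: 0.452
finger_force: 15.0
```

```bash
python3 - <<'E'
from h import *
rel(); s=snap('scene','s2.png'); cv2.imwrite('pics/s2c.png',cv2.resize(s['pixels'][150:300,220:420,::-1],None,fx=4,fy=4))
E
```

```text
t 6.78 box-hinge mm [-177.9    2.    43.2] tilt -4.5 zy 0.002 q [ 0.06  0.81 -0.66  2.06  0.77  0.6   0.14] F box [ 1.5  2.1 -4.9] op 0.452 ff 15.0
```

View pics/s2c.png

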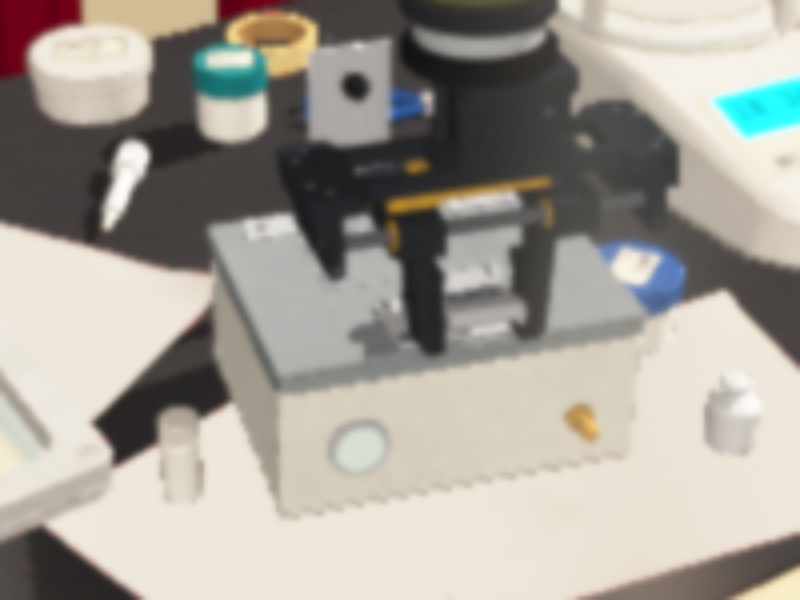

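The lid front has lifted off the box rim and the fingers hold the paddle. The TCP is 20 mm up at about 5 N, so the pawl has let go. Now swing the lid.

```bash
python3 - <<'E'
from h import *
a=np.r_[np.linspace(.04,1.24,25)]
tf=lambda f,a: max(15-np.degrees(.34)-np.degrees(a-.04)*1.0,-35)
w=arc(a*0+.3,a,tf=tf); plan(*w[0],w[1:],1)
E
```

```text
[[-0.17,0,-0.9,0,2.9,0,1],[-0.17,0,-0.9,0,2.8,0,1],[-0.18,0,-0.89,0,2.9,0,1],[-0.17,0,-0.9,0,2.9,0,1],[-0.17,0,-0.9,0,2.8,0,1],[-0.17,0,-0.9,0,2.9,0,1],[-0.17,0,-0.89,0,2.9,0,1],[-0.17,0,-0.9,0,2.8,0,1]]
[[-0.17,0,-0.9,0,2.9,0,1],[-0.17,0,-0.9,0,2.8,0,1],[-0.18,0,-0.9,0,1.9,0,1],[-0.18,0,-0.89,0,0,0,1],[-0.24,0,-0.89,0,0,0,1],[-0.27,0,-0.87,0,0,0,1],[-0.32,0,-0.85,0,0,0,1],[-0.36,0,-0.84,0,0,0,1]]
[[-0.41,0,-0.82,0,0,0,1],[-0.44,0,-0.8,0,0,0,1],[-0.48,0,-0.78,0,0,0,1],[-0.52,0,-0.75,0,0,0,1],[-0.56,0,-0.72,0,0,0,1],[-0.6,0,-0.7,0,0,0,1],[-0.62,0,-0.67,0,0,0,1],[-0.66,0,-0.63,0,0,0,1]]
```

Request:
step_arm([
  [-0.17, 0, -0.9, 0, 2.9, 0, 1],
  [-0.17, 0, -0.9, 0, 2.8, 0, 1],
  [-0.18, 0, -0.89, 0, 2.9, 0, 1],
  [-0.17, 0, -0.9, 0, 2.9, 0, 1],
  [-0.17, 0, -0.9, 0, 2.8, 0, 1],
  [-0.17, 0, -0.9, 0, 2.9, 0, 1],
  [-0.17, 0, -0.89, 0, 2.9, 0, 1],
  [-0.17, 0, -0.9, 0, 2.8, 0, 1],
])

```text
clock: 7.82
tool_pos: [0.4832, 0.1178, 0.1967]
eef_rot: [0.141, 0.961, 0.035, -0.235]
contact_force: [-0.0, 1.5, -5.3]
opening: 0.45
finger_force: 15.0
```

```bash
python3 - <<'E'
from h import *
rel(); w=arc([.3],[.44]); print('expected',B.inv().apply(w[0][0]-H)*1e3)
E
```

```text
t 7.83 box-hinge mm [-147.3    1.8  108.7] tilt -27.5 zy 0.002 q [ 0.26  0.95 -0.9   1.63  0.38  1.22  0.57] F box [-0.5  1.5 -5.3] op 0.45 ff 15.0
expected [-1.46435306e+02  9.29989557e-15  1.09499221e+02]
```

Tracking well, with moderate force. I'll continue.

Request:
step_arm([
  [-0.17, 0, -0.9, 0, 2.9, 0, 1],
  [-0.17, 0, -0.9, 0, 2.8, 0, 1],
  [-0.18, 0, -0.9, 0, 1.9, 0, 1],
  [-0.18, 0, -0.89, 0, 0, 0, 1],
  [-0.24, 0, -0.89, 0, 0, 0, 1],
  [-0.27, 0, -0.87, 0, 0, 0, 1],
  [-0.32, 0, -0.85, 0, 0, 0, 1],
  [-0.36, 0, -0.84, 0, 0, 0, 1],
])

```text
clock: 8.82
tool_pos: [0.5361, 0.1016, 0.2461]
eef_rot: [0.139, 0.944, 0.045, -0.297]
contact_force: [-0.7, 2.5, -3.5]
opening: 0.449
finger_force: 15.0
```

Request:
step_arm([
  [-0.41, 0, -0.82, 0, 0, 0, 1],
  [-0.44, 0, -0.8, 0, 0, 0, 1],
  [-0.48, 0, -0.78, 0, 0, 0, 1],
  [-0.52, 0, -0.75, 0, 0, 0, 1],
  [-0.56, 0, -0.72, 0, 0, 0, 1],
  [-0.6, 0, -0.7, 0, 0, 0, 1],
  [-0.62, 0, -0.67, 0, 0, 0, 1],
  [-0.66, 0, -0.63, 0, 0, 0, 1],
])

```text
clock: 9.82
tool_pos: [0.602, 0.0815, 0.2695]
eef_rot: [0.139, 0.944, 0.045, -0.297]
contact_force: [-4.0, 1.6, -1.8]
opening: 0.458
finger_force: 15.0
```

```bash
python3 - <<'E'
from h import *
rel(); w=arc([.3],[1.24]); print('expected',B.inv().apply(w[0][0]-H)*1e3)
s=snap('scene','s3.png'); cv2.imwrite('pics/s3c.png',cv2.resize(s['pixels'][80:300,190:450,::-1],None,fx=2.7,fy=2.7))
E
```

```text
t 9.82 box-hinge mm [-23.1   1.2 181.5] tilt -34.9 zy 0.002 q [ 0.21  1.06 -0.88  1.04  0.32  1.76  0.75] F box [-4.3  0.4 -1.8] op 0.458 ff 15.0
expected [-2.34725274e+01  1.64067226e-14  1.81335101e+02]
```

View pics/s3c.png

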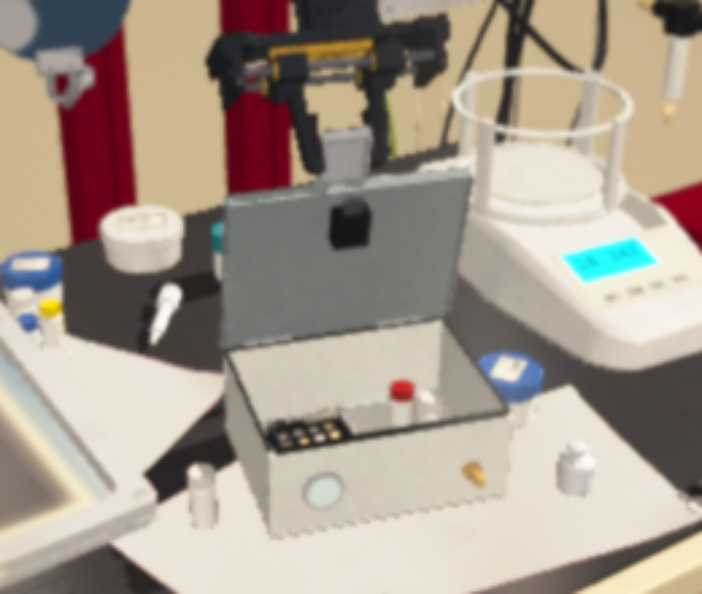

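The lid stands at about 71°, held by the paddle. The black pawl housing sits mid-front on the inner face, so I'll keep the grip instead of pushing there. I'll turn the tool back while swinging to just before upright, and estimate the buffer position from the first top image.

```bash
python3 - <<'E'
from h import *
s=load('t1.png')
for u,v in((425,122),(425,135),(425,110)):
    P=onz(s,u/4+230-.375,v/3.7+135-.365,.148); d=B.inv().apply(P-H); print('buffer?',np.round(d*1e3,1))
for a in(1.65,1.75,1.85,1.95,2.05): print(a,1e3*(-(.06-.006*np.cos(a))/np.sin(a)*np.cos(a)+.006*np.sin(a)))
a=np.linspace(1.24,1.56,9)
tf=lambda f,a: -35+20*(a-1.24)/.32
w=arc(a*0+.3,a,tf=tf); plan(*w[0],w[1:],1)
a=np.r_[1.56,1.58,1.6,1.62]
w=arc(a*0+.3,a,tf=lambda f,a:-15); plan(*w[0],w[1:],1)
E
```

```text
buffer? [43.7 -0.4 60. ]
buffer? [36.1 -2.7 60. ]
buffer? [50.7  1.7 60. ]
1.65 10.781051618464751
1.75 16.966465214272386
1.85 23.443249903586484
1.95 30.368216646466426
2.05 37.937558175302335
[[-0.55,0,-0.48,0,-2.5,0,1],[-0.59,0,-0.44,0,-2.5,0,1],[-0.62,0,-0.38,0,-2.5,0,1],[-0.65,0,-0.33,0,-2.5,0,1],[-0.68,0,-0.28,0,-2.5,0,1],[-0.7,0,-0.21,0,-2.5,0,1],[-0.71,0,-0.16,0,-2.5,0,1],[-0.73,0,-0.1,0,-2.5,0,1]]
[[-0.37,0,-0.02,0,0,0,1],[-0.36,0,-0.02,0,0,0,1],[-0.37,0,0,0,0,0,1]]
```

Request:
step_arm([
  [-0.55, 0, -0.48, 0, -2.5, 0, 1],
  [-0.59, 0, -0.44, 0, -2.5, 0, 1],
  [-0.62, 0, -0.38, 0, -2.5, 0, 1],
  [-0.65, 0, -0.33, 0, -2.5, 0, 1],
  [-0.68, 0, -0.28, 0, -2.5, 0, 1],
  [-0.7, 0, -0.21, 0, -2.5, 0, 1],
  [-0.71, 0, -0.16, 0, -2.5, 0, 1],
  [-0.73, 0, -0.1, 0, -2.5, 0, 1],
])

```text
clock: 10.88
tool_pos: [0.6576, 0.0647, 0.2675]
eef_rot: [0.145, 0.981, 0.019, -0.127]
contact_force: [-2.5, -0.1, -2.9]
opening: 0.452
finger_force: 15.0
```

Request:
step_arm([
  [-0.37, 0, -0.02, 0, 0, 0, 1],
  [-0.36, 0, -0.02, 0, 0, 0, 1],
  [-0.37, 0, 0, 0, 0, 0, 1],
])

```text
clock: 11.25
tool_pos: [0.6679, 0.0615, 0.265]
eef_rot: [0.145, 0.981, 0.02, -0.128]
contact_force: [-3.2, -0.3, -1.3]
opening: 0.455
finger_force: 15.0
```

```bash
cat >> h.py <<'E'
def tang(off=.036): # actual lid angle guess and tangential force along opening direction
    s=r.get_state(); d=B.inv().apply(s['tool_pos']-H); F=B.inv().apply(s['contact_force'])
    a=np.arctan2(d[2],-d[0])-np.arctan2(off,.18); t=np.array([d[2],0,-d[0]])/np.hypot(d[0],d[2])
    print('a %.3f Ft %.2f F %s rad %.1f'%(a,F@t,np.round(F,1),np.hypot(d[0],d[2])*1e3))
E
python3 - <<'E'
from h import *
rel();tang()
a=1.62+.02*np.arange(0,22)
w=arc(a*0+.3,a,tf=lambda f,a:-15); plan(*w[0],w[1:],1)
E
```

```text
t 11.25 box-hinge mm [ 45.8   1.  177. ] tilt -14.9 zy 0.002 q [ 0.21  0.97 -0.85  1.11  0.5   1.5   0.76] F box [-2.9 -1.2 -1.3] op 0.455 ff 15.0
a 1.626 Ft -2.53 F [-2.9 -1.2 -1.3] rad 182.8
[[-0.37,0,0,0,0,0,1],[-0.36,0,0.01,0,0,0,1],[-0.37,0,0.01,0,0,0,1],[-0.36,0,0.02,0,0,0,1],[-0.37,0,0.03,0,0,0,1],[-0.36,0,0.04,0,0,0,1],[-0.36,0,0.04,0,0,0,1],[-0.37,0,0.05,0,0,0,1]]
[[-0.36,0,0.06,0,0,0,1],[-0.36,0,0.07,0,0,0,1],[-0.35,0,0.07,0,0,0,1],[-0.36,0,0.08,0,0,0,1],[-0.36,0,0.09,0,0,0,1],[-0.35,0,0.09,0,0,0,1],[-0.35,0,0.1,0,0,0,1],[-0.35,0,0.11,0,0,0,1]]
[[-0.35,0,0.11,0,0,0,1],[-0.34,0,0.12,0,0,0,1],[-0.35,0,0.13,0,0,0,1],[-0.34,0,0.14,0,0,0,1],[-0.33,0,0.14,0,0,0,1]]
```

Request:
step_arm([
  [-0.37, 0, 0, 0, 0, 0, 1],
  [-0.36, 0, 0.01, 0, 0, 0, 1],
])

```text
clock: 11.5
tool_pos: [0.6746, 0.0595, 0.263]
eef_rot: [0.145, 0.981, 0.02, -0.128]
contact_force: [-3.6, -1.4, -1.1]
opening: 0.451
finger_force: 15.0
```

```bash
python3 -c "
from h import *
tang()"
```

```text
a 1.666 Ft -2.58 F [-3.  -2.4 -1.1] rad 182.8
```

Request:
step_arm([
  [-0.37, 0, 0.01, 0, 0, 0, 1],
  [-0.36, 0, 0.02, 0, 0, 0, 1],
])

```text
clock: 11.75
tool_pos: [0.6811, 0.0576, 0.2608]
eef_rot: [0.145, 0.981, 0.02, -0.128]
contact_force: [-3.9, -1.6, -0.5]
opening: 0.453
finger_force: 15.0
```

```bash
python3 -c "
from h import *
tang()"
```

```text
a 1.705 Ft -2.88 F [-3.2 -2.7 -0.5] rad 182.7
```

Request:
step_arm([
  [-0.37, 0, 0.03, 0, 0, 0, 1],
  [-0.36, 0, 0.04, 0, 0, 0, 1],
])

```text
clock: 12.0
tool_pos: [0.6877, 0.0556, 0.2582]
eef_rot: [0.145, 0.981, 0.02, -0.128]
contact_force: [-4.9, -2.6, -2.2]
opening: 0.454
finger_force: 15.0
```

```bash
python3 -c "
from h import *
tang()"
```

```text
a 1.745 Ft -2.87 F [-3.9 -3.9 -2.2] rad 182.7
```

Request:
step_arm([
  [-0.36, -0.1, 0.04, 0, 0, 0, 1],
  [-0.37, -0.05, 0.05, 0, 0, 0, 1],
])

```text
clock: 12.25
tool_pos: [0.6938, 0.0535, 0.2556]
eef_rot: [0.144, 0.981, 0.021, -0.128]
contact_force: [-3.2, -0.4, -2.4]
opening: 0.45
finger_force: 15.0
```

```bash
python3 -c "
from h import *
tang()"
```

```text
a 1.783 Ft -1.78 F [-3.  -1.3 -2.4] rad 182.8
```

Request:
step_arm([
  [-0.36, 0, 0.06, 0, 0, 0, 1],
  [-0.36, 0, 0.07, 0, 0, 0, 1],
])

```text
clock: 12.5
tool_pos: [0.7002, 0.0516, 0.2525]
eef_rot: [0.144, 0.981, 0.021, -0.128]
contact_force: [-3.6, 1.6, -2.0]
opening: 0.454
finger_force: 15.0
```

```bash
python3 -c "
from h import *
tang()"
```

```text
a 1.823 Ft -2.65 F [-3.9  0.5 -2. ] rad 182.7
```

Request:
step_arm([
  [-0.35, 0, 0.07, 0, 0, 0, 1],
  [-0.36, 0, 0.08, 0, 0, 0, 1],
])

```text
clock: 12.75
tool_pos: [0.7064, 0.0496, 0.2493]
eef_rot: [0.144, 0.981, 0.021, -0.128]
contact_force: [-3.4, 3.5, -3.2]
opening: 0.452
finger_force: 15.0
```

```bash
python3 -c "
from h import *
tang()"
```

```text
a 1.863 Ft -2.23 F [-4.2  2.4 -3.2] rad 182.8
```

Request:
step_arm([
  [-0.36, 0.05, 0.09, 0, 0, 0, 1],
  [-0.35, 0, 0.09, 0, 0, 0, 1],
])

```text
clock: 13.0
tool_pos: [0.7126, 0.0477, 0.2457]
eef_rot: [0.145, 0.981, 0.02, -0.128]
contact_force: [-3.7, 2.4, -1.7]
opening: 0.453
finger_force: 15.0
```

```bash
python3 -c "
from h import *
tang()"
```

```text
a 1.904 Ft -2.81 F [-4.2  1.3 -1.7] rad 182.8
```

Request:
step_arm([
  [-0.35, 0, 0.1, 0, 0, 0, 1],
])

```text
clock: 13.12
tool_pos: [0.7153, 0.047, 0.2443]
eef_rot: [0.144, 0.981, 0.02, -0.129]
contact_force: [-4.4, 2.8, 1.0]
opening: 0.449
finger_force: 15.0
```

```bash
python3 -c "
from h import *
tang()"
```

```text
a 1.921 Ft -4.82 F [-5.   1.4  1. ] rad 183.1
```

The force has jumped, so this is probably buffer contact. I'll hold for one row and re-read.

Request:
step_arm([
  [0, 0, 0, 0, 0, 0, 1],
  [0, 0, 0, 0, 0, 0, 1],
])

```text
clock: 13.38
tool_pos: [0.7155, 0.0469, 0.2443]
eef_rot: [0.145, 0.981, 0.02, -0.128]
contact_force: [-3.3, 3.3, -0.8]
opening: 0.449
finger_force: 15.0
```

```bash
python3 -c "
from h import *
tang();rel()
s=snap('scene','s4.png'); cv2.imwrite('pics/s4c.png',cv2.resize(s['pixels'][80:300,190:450,::-1],None,fx=2.7,fy=2.7))
"
```

```text
a 1.922 Ft -3.07 F [-4.1  2.2 -0.8] rad 183.2
t 13.38 box-hinge mm [ 95.6   0.7 156.3] tilt -14.9 zy 0.003 q [ 0.18  1.06 -0.82  0.92  0.53  1.58  0.84] F box [-4.1  2.2 -0.8] op 0.449 ff 15.0
```

View pics/s4c.png

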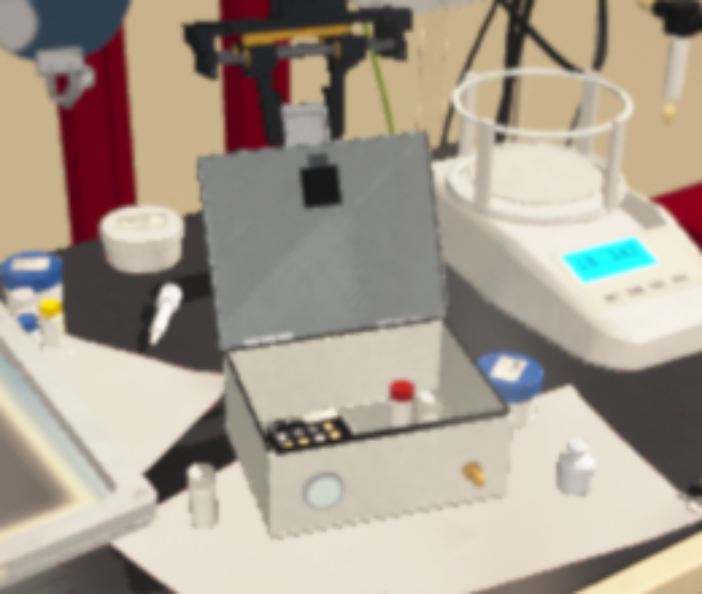

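The lid leans back past upright. Contact isn't confirmed, so I'll take a smaller step.

Request:
step_arm([
  [-0.1, 0, 0.03, 0, 0, 0, 1],
  [-0.1, 0, 0.03, 0, 0, 0, 1],
])

```text
clock: 13.68
tool_pos: [0.717, 0.0464, 0.2435]
eef_rot: [0.144, 0.981, 0.02, -0.128]
contact_force: [-4.3, 2.8, 1.2]
opening: 0.45
finger_force: 15.0
```

```bash
python3 -c "
from h import *
tang()
import time
for i in range(4): r.snapshot('top'); tang()"
```

```text
a 1.931 Ft -4.77 F [-4.9  1.4  1.2] rad 183.3
a 1.932 Ft -5.06 F [-5.2  2.5  1.3] rad 183.3
a 1.932 Ft -4.62 F [-4.8  1.7  1. ] rad 183.3
a 1.932 Ft -4.86 F [-5.4  2.3  0.5] rad 183.3
a 1.932 Ft -4.57 F [-5.   1.5  0.7] rad 183.3
```

A static 4.8 N with no lid motion, against about 2.6 N sliding, confirms contact with about 8 N on the buffer. Now let the paddle down gently with the tool following, then release.

```bash
python3 - <<'E'
from h import *
f=np.linspace(.31,.06,7)
w=arc(f,f*0+1.93,tf=lambda f,a:-15+np.degrees(.31-f)); plan(*w[0],w[1:],1)
E
```

```text
[[0.18,0,-0.08,0,-2.4,0,1],[0.18,0,-0.07,0,-2.4,0,1],[0.17,0,-0.08,0,-2.4,0,1],[0.18,0,-0.08,0,-2.3,0,1],[0.18,0,-0.07,0,-2.4,0,1],[0.18,0,-0.08,0,-2.4,0,1]]
```

Request:
step_arm([
  [0.18, 0, -0.08, 0, -2.4, 0, 1],
  [0.18, 0, -0.07, 0, -2.4, 0, 1],
  [0.17, 0, -0.08, 0, -2.4, 0, 1],
])

```text
clock: 14.25
tool_pos: [0.7129, 0.0476, 0.2456]
eef_rot: [0.146, 0.987, 0.011, -0.066]
contact_force: [-1.0, 3.6, -6.4]
opening: 0.455
finger_force: 15.0
```

```bash
python3 -c "
from h import *
tang()
for i in range(2): r.snapshot('top'); tang()"
```

```text
a 1.905 Ft 1.53 F [-2.   3.2 -6.4] rad 182.9
a 1.901 Ft 2.49 F [-1.5  3.8 -7.6] rad 183.0
a 1.902 Ft -0.00 F [-3.1  4.4 -5.3] rad 183.0
```

Request:
step_arm([
  [0, 0, 0, 0, 0, 0, 1],
  [0, 0, 0, 0, 0, 0, 1],
], force=5)

```text
clock: 14.6
tool_pos: [0.7127, 0.0477, 0.2459]
eef_rot: [0.145, 0.987, 0.011, -0.067]
contact_force: [-3.3, 4.6, -3.2]
opening: 0.451
finger_force: 5.0
```

```bash
python3 -c "
from h import *
tang()
for i in range(3): r.snapshot('top'); tang()"
```

```text
a 1.904 Ft -2.24 F [-4.5  3.5 -3.2] rad 183.0
a 1.904 Ft -1.71 F [-4.1  3.9 -3.7] rad 183.0
a 1.904 Ft -0.56 F [-3.1  2.8 -4.2] rad 183.1
a 1.904 Ft -1.63 F [-3.9  2.6 -3.4] rad 183.0
```

Request:
step_arm([
  [0.17, 0.05, -0.07, 0, -2, 0, 1],
  [0.17, 0.05, -0.07, 0, -2, 0, 1],
  [0, 0, 0, 0, 0, 0, 1],
])

```text
clock: 15.12
tool_pos: [0.7107, 0.0483, 0.248]
eef_rot: [0.146, 0.989, 0.005, -0.031]
contact_force: [0.7, 2.6, -4.3]
opening: 0.452
finger_force: 5.0
```

```bash
python3 -c "
from h import *
tang()
for i in range(2): r.snapshot('top'); tang()
rel()"
```

```text
a 1.888 Ft 2.04 F [-0.1  2.7 -4.3] rad 183.8
a 1.888 Ft 1.09 F [-1.3  1.9 -4.5] rad 183.9
a 1.888 Ft 1.61 F [-0.   1.5 -3.3] rad 183.9
t 15.22 box-hinge mm [ 90.6   0.7 160. ] tilt -3.7 zy 0.002 q [ 0.21  0.95 -0.82  1.18  0.62  1.31  0.72] F box [-0.   1.5 -3.3] op 0.455 ff 5.0
```

Request:
step_arm([
  [0, 0, 0, 0, 0, 0, 0],
  [0, 0, 0, 0, 0, 0, -0.5],
  [0, 0, 0, 0, 0, 0, -1],
  [0, 0, 0, 0, 0, 0, -1],
])

```text
clock: 15.72
tool_pos: [0.71, 0.0492, 0.2482]
eef_rot: [0.146, 0.989, 0.006, -0.032]
contact_force: [0.2, -0.1, -0.1]
opening: 0.815
finger_force: 0.0
```

```bash
python3 - <<'E'
from h import *
rel()
# waypoints: up 70 mm, towards robot, down in front of inner face, approach to gap
a=1.91; L=lambda d,z:(lambda v:bx(*v))(R.from_euler('y',a).apply([-d,0,z]))
p,q=now()
tipoff=lambda P,t: P-Rt(t).apply([0,0,.017])   # TCP for tip at P
edge=L(.150,-.009)  # tip centre 13 mm below the edge, finger half width off the face
print('edge in box',B.inv().apply(edge-H))
c=tipoff(edge,5)
plan(p,q,[(p+[0,0,.07],q),(c+B.apply([-.05,0,.09]),Rt(5)),(c+B.apply([-.03,0,0]),Rt(5))],-1,mm=40)
E
```

```text
t 15.72 box-hinge mm [ 89.6   1.3 160.2] tilt -3.7 zy 0.002 q [ 0.21  0.95 -0.82  1.18  0.62  1.31  0.72] F box [ 0.2 -0.  -0.1] op 0.815 ff 0.0
edge in box [4.14232575e-02 1.57203976e-17 1.44447616e-01]
[[0.23,0.01,-3.49,0,0,0,-1],[0.22,0,-3.5,0,0,0,-1],[3.36,-0.05,-0.49,0,-2.9,0,-1],[3.34,-0.04,-0.66,0.1,-2.9,-0.1,-1],[3.29,-0.04,-0.82,0,-2.9,0,-1],[-0.4,0,3.05,0,0,0,-1],[-0.4,0,3.04,0,0,0,-1],[-0.41,0,3.05,0,0,0,-1]]
```

Request:
step_arm([
  [0, 0, 0, 0, 0, 0, -1],
  [0.23, 0, -3.5, 0, 0, 0, -1],
  [0.22, 0, -3.5, 0, 0, 0, -1],
  [3.36, 0, -0.49, 0, -2.9, 0, -1],
  [3.34, 0, -0.66, 0, -2.9, 0, -1],
  [3.29, 0, -0.82, 0, -2.9, 0, -1],
  [0, 0, 0, 0, 0, 0, -1],
])

```text
clock: 16.6
tool_pos: [0.6115, 0.0797, 0.3406]
eef_rot: [0.143, 0.989, -0.006, 0.043]
contact_force: [0.1, 0.2, 0.2]
opening: 0.998
finger_force: 0.0
```

```bash
python3 - <<'E'
from h import *
rel()
s=snap('top','t5.png'); cv2.imwrite('pics/t5c.png',cv2.resize(s['pixels'][105:255,240:440,::-1],None,fx=4,fy=4,interpolation=cv2.INTER_CUBIC))
for a in(1.8,1.85,1.9,1.95):
  e=R.from_euler('y',a); print(a,[np.round((proj(s,bx(*e.apply([-.163,y,.0])))[0]-[240,105])*4) for y in(.102,-.102)])
E
```

```text
t 16.6 box-hinge mm [-13.5   2.2 252.6] tilt 5.0 zy 0.001 q [ 0.24  0.67 -0.87  1.54  0.61  1.14  0.53] F box [0.1 0.2 0.2] op 0.998 ff 0.0
1.8 [array([190., 150.]), array([593., 274.])]
1.85 [array([195., 137.]), array([597., 260.])]
1.9 [array([201., 124.]), array([600., 246.])]
1.95 [array([206., 111.]), array([603., 233.])]
```

View pics/t5c.png

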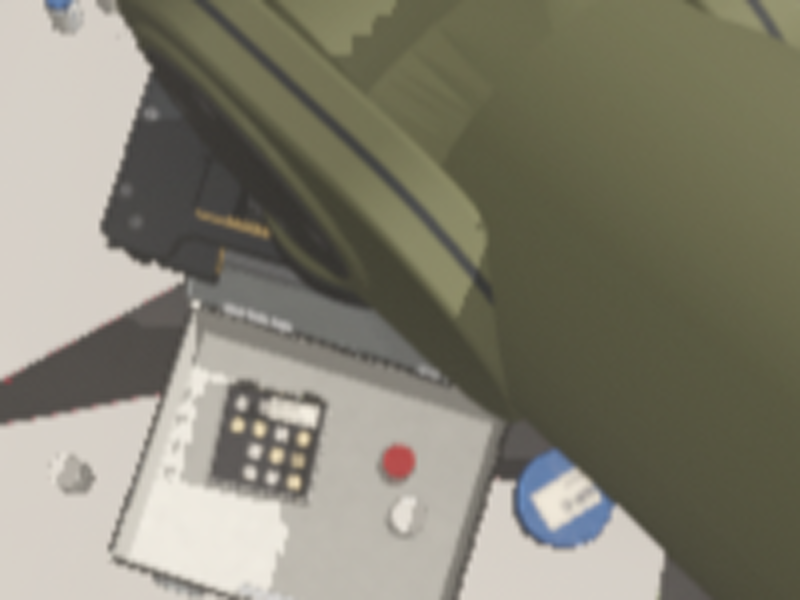

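The arm hides the lid's edge in this view; the bystanders are unmoved. I'll confirm contact by touch instead: open fingers straddling the pawl housing on the lid's inner face, just below the edge.

Request:
step_arm([
  [-0.4, 0, 3.05, 0, 0, 0, -1],
  [-0.4, -0.1, 3.04, 0, 0, 0, -1],
  [-0.4, -0.1, 3.05, 0, 0, 0, -1],
  [0, 0, 0, 0, 0, 0, -1],
])

```text
clock: 17.15
tool_pos: [0.6332, 0.0685, 0.2464]
eef_rot: [0.147, 0.988, -0.006, 0.041]
contact_force: [0.0, 0.4, 0.3]
opening: 1.0
finger_force: 0.0
```

```bash
python3 - <<'E'
from h import *
rel()
s=snap('scene','s6.png'); cv2.imwrite('pics/s6c.png',cv2.resize(s['pixels'][80:230,200:400,::-1],None,fx=4,fy=4,interpolation=cv2.INTER_CUBIC))
for a in(1.8,1.85,1.9,1.95):
  e=R.from_euler('y',a); print(a,[np.round((proj(s,bx(*e.apply([-.163,y,.0])))[0]-[200,80])*4) for y in(.102,-.102)])
E
```

```text
t 17.15 box-hinge mm [ 10.5  -2.3 158.4] tilt 4.8 zy -0.001 q [ 0.22  0.79 -0.8   1.6   0.72  0.99  0.47] F box [-0.1  0.4  0.3] op 1.0 ff 0.0
1.8 [array([260., 234.]), array([609., 193.])]
1.85 [array([258., 231.]), array([604., 192.])]
1.9 [array([255., 230.]), array([599., 190.])]
1.95 [array([252., 229.]), array([594., 190.])]
```

View pics/s6c.png

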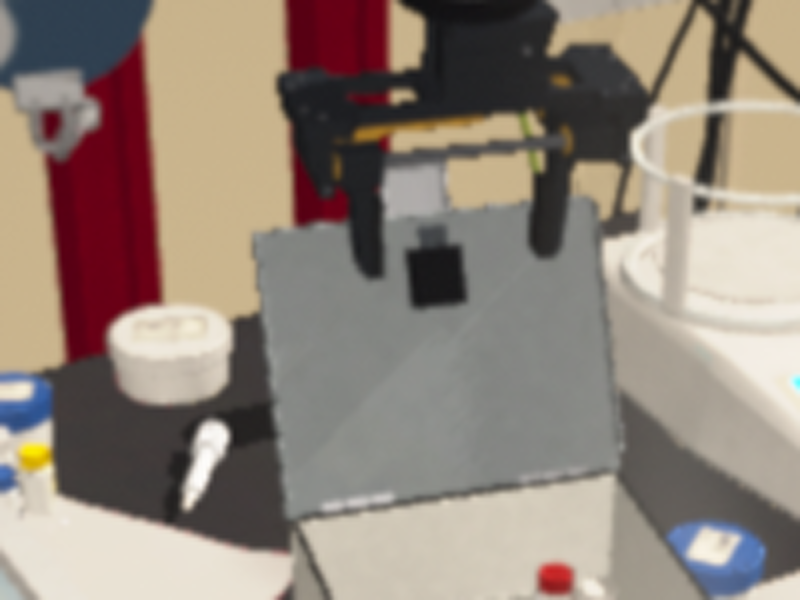

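The lid's top corners sit at (255,233) and (597,197), so the angle is about 1.9 rad. The fingers are clear in front of it on both sides of the pawl housing. Approach.

Request:
step_arm([
  [-0.6, 0.1, 0.05, 0, 0, 0, -1],
  [-0.6, 0, 0.05, 0, 0, 0, -1],
  [-0.6, 0, 0.05, 0, 0, 0, -1],
  [-0.3, 0, 0.03, 0, 0, 0, -1],
])

```text
clock: 17.7
tool_pos: [0.654, 0.065, 0.2496]
eef_rot: [0.146, 0.988, -0.005, 0.043]
contact_force: [-0.6, 0.1, -0.0]
opening: 0.997
finger_force: 0.0
```

Request:
step_arm([
  [-0.15, 0, 0.01, 0, 0, 0, -1],
  [-0.1, 0, 0.01, 0, 0, 0, -1],
])

```text
clock: 17.95
tool_pos: [0.6558, 0.0646, 0.2493]
eef_rot: [0.146, 0.988, -0.005, 0.043]
contact_force: [0.3, 0.7, 0.2]
opening: 1.001
finger_force: 0.0
```

```bash
python3 -c "
from h import *
rel()"
```

```text
t 17.95 box-hinge mm [ 33.3   0.4 161.3] tilt 5.0 zy 0.002 q [ 0.22  0.81 -0.8   1.53  0.72  1.03  0.51] F box [0.1 0.8 0.2] op 1.001 ff 0.0
```

Request:
step_arm([
  [-0.2, 0, 0.02, 0, 0, 0, -1],
  [-0.15, 0, 0.02, 0, 0, 0, -1],
])

```text
clock: 18.2
tool_pos: [0.6593, 0.0635, 0.2492]
eef_rot: [0.146, 0.988, -0.005, 0.043]
contact_force: [-1.6, -0.5, -0.5]
opening: 1.001
finger_force: 0.0
```

```bash
python3 -c "
from h import *
rel()"
```

```text
t 18.2 box-hinge mm [ 36.9   0.4 161.2] tilt 5.0 zy 0.002 q [ 0.22  0.82 -0.8   1.52  0.72  1.03  0.52] F box [-1.4 -0.9 -0.5] op 1.001 ff 0.0
```

Request:
step_arm([
  [-0.1, 0, 0.01, 0, 0, 0, -1],
  [0, 0, 0, 0, 0, 0, -1],
])

```text
clock: 18.45
tool_pos: [0.6602, 0.0632, 0.2492]
eef_rot: [0.146, 0.988, -0.005, 0.043]
contact_force: [0.2, -0.2, -0.5]
opening: 0.998
finger_force: 0.0
```

```bash
python3 -c "
from h import *
rel()
for i in range(2): r.snapshot('top'); tang()"
```

```text
t 18.45 box-hinge mm [ 37.9   0.4 161.2] tilt 5.0 zy 0.002 q [ 0.22  0.82 -0.8   1.51  0.72  1.04  0.52] F box [ 0.2 -0.2 -0.5] op 0.998 ff 0.0
a 1.604 Ft -0.20 F [-0.3  0.1 -0.4] rad 165.5
a 1.604 Ft 0.37 F [ 0.3  0.3 -0.2] rad 165.5
```

Request:
step_arm([
  [-0.1, 0, 0.01, 0, 0, 0, -1],
  [-0.1, 0, 0.01, 0, 0, 0, -1],
])

```text
clock: 18.8
tool_pos: [0.6621, 0.0626, 0.2492]
eef_rot: [0.146, 0.988, -0.005, 0.043]
contact_force: [-0.4, -1.1, 0.0]
opening: 1.001
finger_force: 0.0
```

```bash
python3 -c "
from h import *
rel()
for i in range(2): r.snapshot('top'); tang()"
```

```text
t 18.8 box-hinge mm [ 39.9   0.4 161.2] tilt 5.0 zy 0.002 q [ 0.22  0.82 -0.8   1.51  0.72  1.04  0.52] F box [-0.1 -1.2  0. ] op 1.001 ff 0.0
a 1.617 Ft 1.50 F [ 1.3  0.4 -0.9] rad 166.1
a 1.617 Ft 0.19 F [ 0.4 -0.8  0.8] rad 166.1
```

Request:
step_arm([
  [-0.1, 0, 0.01, 0, 0, 0, -1],
  [-0.1, 0, 0.01, 0, 0, 0, -1],
])

```text
clock: 19.15
tool_pos: [0.6641, 0.062, 0.2491]
eef_rot: [0.146, 0.988, -0.005, 0.043]
contact_force: [-1.3, -0.8, 0.4]
opening: 1.0
finger_force: 0.0
```

```bash
python3 -c "
from h import *
rel()
for i in range(2): r.snapshot('top'); tang()"
```

```text
t 19.15 box-hinge mm [ 41.9   0.4 161.1] tilt 5.0 zy 0.002 q [ 0.22  0.82 -0.8   1.5   0.72  1.04  0.52] F box [-1.  -1.1  0.4] op 1.0 ff 0.0
a 1.629 Ft 0.18 F [ 0.3 -0.5  0.3] rad 166.5
a 1.628 Ft 0.40 F [ 0.3  0.4 -0.6] rad 166.5
```

Request:
step_arm([
  [-0.1, 0, 0.01, 0, 0, 0, -1],
  [-0.1, 0, 0.01, 0, 0, 0, -1],
])

```text
clock: 19.5
tool_pos: [0.666, 0.0615, 0.2491]
eef_rot: [0.146, 0.988, -0.005, 0.043]
contact_force: [-1.2, 0.1, -0.4]
opening: 0.999
finger_force: 0.0
```

```bash
python3 -c "
from h import *
rel()
for i in range(2): r.snapshot('top'); tang()"
```

```text
t 19.5 box-hinge mm [ 43.9   0.4 161.1] tilt 5.0 zy 0.002 q [ 0.22  0.82 -0.8   1.49  0.72  1.05  0.53] F box [-1.1 -0.3 -0.4] op 0.999 ff 0.0
a 1.640 Ft 0.47 F [ 0.8 -0.9  1.1] rad 167.0
a 1.640 Ft 0.34 F [ 0.2 -0.1 -0.5] rad 167.0
```

Request:
step_arm([
  [-0.15, 0, 0.01, 0, 0, 0, -1],
  [-0.1, 0, 0.01, 0, 0, 0, -1],
])

```text
clock: 19.85
tool_pos: [0.6684, 0.0607, 0.2491]
eef_rot: [0.146, 0.988, -0.005, 0.043]
contact_force: [0.1, 0.3, 0.6]
opening: 1.0
finger_force: 0.0
```

```bash
python3 -c "
from h import *
rel()
for i in range(2): r.snapshot('top'); tang()"
```

```text
t 19.85 box-hinge mm [ 46.5   0.4 161.1] tilt 5.0 zy 0.002 q [ 0.22  0.83 -0.8   1.49  0.71  1.05  0.53] F box [0.1 0.3 0.6] op 1.0 ff 0.0
a 1.655 Ft 0.24 F [0.3 0.  0.3] rad 167.7
a 1.655 Ft -0.55 F [-0.4  0.4  0.6] rad 167.7
```

Request:
step_arm([
  [-0.15, 0, 0.05, 0, 0, 0, -1],
  [-0.1, 0, 0.05, 0, 0, 0, -1],
])

```text
clock: 20.2
tool_pos: [0.6709, 0.06, 0.2483]
eef_rot: [0.146, 0.988, -0.005, 0.043]
contact_force: [-0.1, 0.5, 0.4]
opening: 0.997
finger_force: 0.0
```

```bash
python3 -c "
from h import *
rel()
for i in range(2): r.snapshot('top'); tang()"
```

```text
t 20.2 box-hinge mm [ 49.1   0.4 160.3] tilt 5.0 zy 0.002 q [ 0.22  0.83 -0.79  1.48  0.72  1.05  0.54] F box [-0.3  0.4  0.4] op 0.997 ff 0.0
a 1.671 Ft -0.60 F [-0.7  0.2 -0.3] rad 167.6
a 1.670 Ft 0.24 F [ 0.  -0.1 -0.7] rad 167.6
```

Request:
step_arm([
  [-0.1, 0, 0.05, 0, 0, 0, -1],
  [-0.1, 0, 0.05, 0, 0, 0, -1],
])

```text
clock: 20.55
tool_pos: [0.6725, 0.0596, 0.2475]
eef_rot: [0.146, 0.988, -0.005, 0.043]
contact_force: [-1.1, -0.1, 1.0]
opening: 0.999
finger_force: 0.8
```

```bash
python3 -c "
from h import *
rel()
for i in range(2): r.snapshot('top'); tang()"
```

```text
t 20.55 box-hinge mm [ 50.7   0.5 159.5] tilt 4.9 zy 0.002 q [ 0.22  0.83 -0.79  1.47  0.72  1.05  0.54] F box [-1.1 -0.4  1. ] op 0.999 ff 0.8
a 1.682 Ft -1.89 F [-1.7  0.5  0.9] rad 167.3
a 1.682 Ft -1.63 F [-1.4  0.3  0.8] rad 167.4
```

Touching the lid now, with finger force registering. Small steps from here.

Request:
step_arm([
  [-0.1, 0, 0.03, 0, 0, 0, -1],
])

```text
clock: 20.78
tool_pos: [0.6734, 0.0593, 0.2472]
eef_rot: [0.146, 0.988, -0.005, 0.043]
contact_force: [-1.4, 1.1, 0.0]
opening: 0.997
finger_force: 1.2
```

```bash
python3 -c "
from h import *
rel()
for i in range(3): r.snapshot('top'); tang()"
```

```text
t 20.77 box-hinge mm [ 51.7   0.4 159.2] tilt 4.9 zy 0.002 q [ 0.22  0.84 -0.79  1.47  0.72  1.06  0.54] F box [-1.7  0.6  0. ] op 0.997 ff 1.2
a 1.688 Ft -3.28 F [-3.  -0.   1.5] rad 167.3
a 1.688 Ft -1.25 F [-1.4 -0.1 -0.2] rad 167.4
a 1.687 Ft -1.98 F [-2.1 -0.3 -0. ] rad 167.4
```

Request:
step_arm([
  [-0.1, 0, 0.03, 0, 0, 0, -1],
  [-0.1, 0, 0.03, 0, 0, 0, -1],
])

```text
clock: 21.18
tool_pos: [0.6746, 0.059, 0.2467]
eef_rot: [0.146, 0.988, -0.005, 0.042]
contact_force: [-7.5, 1.8, 1.8]
opening: 1.0
finger_force: 3.6
```

```bash
python3 -c "
from h import *
rel()
for i in range(4): r.snapshot('top'); tang()"
```

```text
t 21.18 box-hinge mm [ 52.9   0.5 158.7] tilt 4.8 zy 0.001 q [ 0.22  0.84 -0.79  1.47  0.72  1.06  0.54] F box [-7.7 -0.4  1.8] op 1.0 ff 3.6
a 1.695 Ft -7.11 F [-6.4 -1.7  3.3] rad 167.2
a 1.695 Ft -5.47 F [-5.1 -1.1  2.1] rad 167.2
a 1.695 Ft -5.94 F [-5.5 -1.1  2.3] rad 167.3
a 1.695 Ft -6.32 F [-6. -0.  2.] rad 167.2
```

Firm contact: about 6 N at the lid, about 10 N on the buffer. Back straight off, then lift away.

Request:
step_arm([
  [0.15, 0, -0.03, 0, 0, 0, -1],
  [0.3, 0, -0.03, 0, 0, 0, -1],
  [1, 0, -0.1, 0, 0, 0, -1],
  [3, 0, -0.3, 0, 0, 0, -1],
  [2, 0, -3, 0, 0, 0, -1],
  [2, 0, -4, 0, 0, 0, -1],
  [1, 0, -4, 0, 0, 0, -1],
  [0, 0, 0, 0, 0, 0, -1],
])

```text
clock: 22.38
tool_pos: [0.5764, 0.0902, 0.3564]
eef_rot: [0.145, 0.988, -0.004, 0.046]
contact_force: [0.1, 0.5, -0.2]
opening: 1.002
finger_force: 0.0
```

```bash
python3 - <<'E'
from h import *
rel()
s=snap('scene','s7.png'); cv2.imwrite('pics/s7c.png',cv2.resize(s['pixels'][110:300,200:450,::-1],None,fx=3,fy=3,interpolation=cv2.INTER_CUBIC))
for a in(1.85,1.9,1.95,2.):
  e=R.from_euler('y',a); print(a,[np.round((proj(s,bx(*e.apply([-.163,y,.0])))[0]-[200,110])*3) for y in(.102,-.102)])
E
```

```text
t 22.38 box-hinge mm [-50.1   2.2 268.4] tilt 5.3 zy 0.006 q [ 0.25  0.6  -0.89  1.62  0.58  1.12  0.49] F box [-0.   0.5 -0.2] op 1.002 ff 0.0
1.85 [array([193.,  84.]), array([453.,  54.])]
1.9 [array([191.,  83.]), array([449.,  53.])]
1.95 [array([189.,  82.]), array([446.,  53.])]
2.0 [array([187.,  82.]), array([442.,  53.])]
```

View pics/s7c.png

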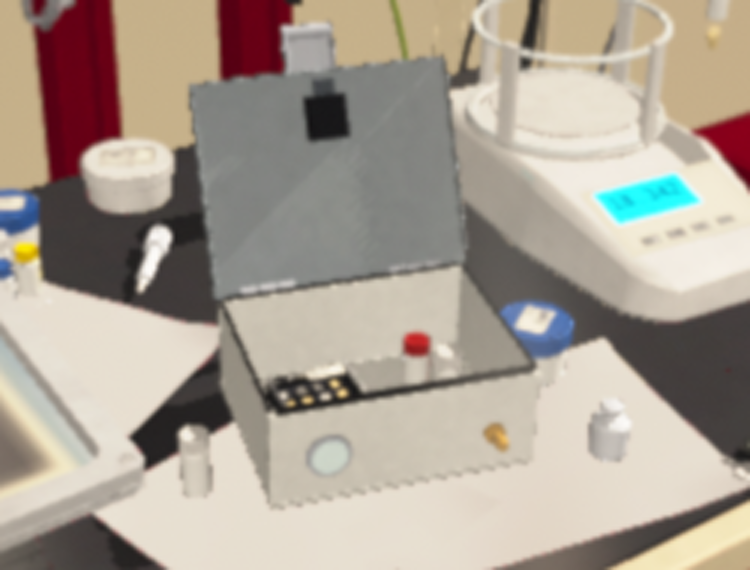

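The lid leans back at about 1.93 rad with its corners at (190,86) and (445,58). The gripper is clear, and the jar, vial and weight stand where they were. Handing in.

```bash
python3 -c "
from plant import r
print(r.finish_job())"
```

```text
the job is handed in; nothing more can be done
None
```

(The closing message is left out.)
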